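Tidy the toy maker's bench: spools, bells and shoe last into their trays

ROBOT

A 6-joint arm with a two-finger parallel gripper is mounted at the origin on the work surface. World frame = base frame: x ahead of the robot, y to its left, z up, the work surface at z = 0. Lengths are in m, angles in rad, forces in N, time in s.
With the tool pointing down it reaches from about 0.425 to 0.95 m from the base axis. Payload 14.7 kg.
Tool frame: the origin (TCP) lies midway between the tips of the shut fingers; the grasp point (between the pads) lies 19 mm behind it; z points along the fingers, y is the line along which they close (so a half turn about z gives the same grasp; the last joint's range is limited). The gripper opens to 85 mm and grips with 20 to 120 N. Pads are 22 mm wide; open, the fingers measure 114 mm over their backs; the gripper's body (76 mm by 85 mm) begins 54 mm behind the grasp point. The pads swing forward as they close: fully open they stand 13 mm farther back than shut.
Start: joints at [1.202, 0.48, 1.596, -0, 1.065, -0.047], TCP at [0.206, 0.617, 0.231] pointing down, gripper open.
Joint ranges: [-2.75, 2.75], [-0.82, 2.05], [0.23, 2.67], [-1.56, 4.7], [0.09, 2.69], [-2.92, 2.92]. Speed limits (rad/s): [1.89, 1.89, 2.39, 3.01, 3.01, 3.01].

INTERFACE

Orientations are given as a 3x3 rotation matrix whose columns are the frame's x, y, z axes.
In Python, from station import telemetry, cams, ticket gives the robot as it stands.
- The arm moves only by the tool apply_moves, never from a script. Its argument "increments" is one flat list of numbers, 7 for each row, row after row: the finger opening in cm, from 0 to 8.54, then the shift along the tool's x, y, z in cm, then the turn, a rotation vector about the tool's x, y, z in degrees. In form: [hand, tx, ty, tz, rx, ry, rz, hand, tx, ty, tz, rx, ry, rz, ...]. A call has 1 to 5 rows; each row is the pose to reach, as a shift and turn from the pose commanded when the call began, along the tool's axes at that moment; what a row does not reach only later rows make up. A row lasts 1/10 s, in which the tool goes at most 50 mm and 8.59 degrees, less where a joint would pass 70% of its speed; a pose out of reach is approached as far as the arm can. A call with a gripper value outside its range is refused whole. The fingers move at their own pace and stop on an object; "squeeze" is the grip in N (left out, the last holds). Time passes only in rows, so rows that repeat a pose let the fingers close. It gives the time, the measured TCP pose, the force, the opening and the grip force at its end, in the units of the state.
- telemetry.observe(): the state, without advancing time (a new reading comes with each control period).
- cams.camera(name): name is "side" or "top" or "wrist"; returns the picture (480x640x3 uint8, blue, green, red); there is no depth.
- cams.get_calibration(name): a dict with "camera_matrix" (3x3 intrinsics, pixels), "k1" (the pictures are not rectified: a ray, as slopes to the right and down, at radius r is drawn at 1 + k1 r^2 times it, then the intrinsics apply), "R" (3x3) and "t" (3): a world point X has camera coordinates R X + t. Camera axes: x right, y down, z forward; pixel columns grow to the right and rows downward; lengths in m; the calibration is good to about 2 mm. A picture is of the moment at which its call begins: read the wrist's pose just before it. get_calibration takes no time and is no camera call; for the wrist camera it gives the pose at the moment of the call.
- ticket.finish_job(): hands the job in; it is judged then, once.
The state is a dict: "t": time; "q": joint angles; "qvel": joint speeds; "joint_efforts": joint torques, N m; "ee_pos": TCP position; "ee_rot": TCP orientation; "contact_force": force on the tool from outside, world axes, zero at the start; "moment": the same for the moment, N m; "opening": finger opening in m; "grasp_force": force on a finger pad.
Only numpy, scipy, OpenCV 4.12 (cv2) and the standard library are available. Lean on these libraries where they do the work, as an engineer would, in place of code of your own. Each camera call takes 0.05 s, during which the arm holds its last target. There are 200 camera calls.

TASK

Clear the toy maker's bench by sorting the loose pieces: stand both empty wooden spools upright in the square box, both brass bells mouth down in the round dish, and lay the baby-shoe last sole down in the long narrow tray. Each piece must end flat on the floor of its own tray, let go and at rest. Leave the toy tiger and the glue bottle standing where they are.

Things in the scene. Friction and masses are not known exactly. Their poses are not given: they have to be found in the camera images.
- spool_a: Bare wooden thread spool (empty bobbin), pale wood, standing on end on the bench: two round flanges 36 mm across and 7 mm thick, bottom and top, waist 22 mm across, 50 mm tall in all, 30 g (give or take). Grip it across the top flange (36 mm), whose rim runs from 43 to 50 mm above the underside. Origin: centre of its underside; z up; round, so its yaw does not matter. The two spools are alike.
- spool_b: Bare wooden thread spool (empty bobbin), pale wood, standing on end on the bench: two round flanges 36 mm across and 7 mm thick, bottom and top, waist 22 mm across, 50 mm tall in all, 30 g (give or take). Grip it across the top flange (36 mm), whose rim runs from 43 to 50 mm above the underside. Origin: centre of its underside; z up; round, so its yaw does not matter. The two spools are alike.
- bell_a: Small brass bell standing mouth down on the bench: brass cup 44 mm across at the mouth and 27 mm tall, tapering upward, with an upright round dark-wood handle 14 mm thick from 27 to 62 mm above the underside; about 80 g. Grip it by the handle. Origin: centre of its underside; z up; round, so its yaw does not matter. The two bells are alike.
- bell_b: Small brass bell standing mouth down on the bench: brass cup 44 mm across at the mouth and 27 mm tall, tapering upward, with an upright round dark-wood handle 14 mm thick from 27 to 62 mm above the underside; about 80 g. Grip it by the handle. Origin: centre of its underside; z up; round, so its yaw does not matter. The two bells are alike.
- shoe_last: Dark-brown wooden last (foot form) for a baby's shoe, sole down on the bench: 110 mm long (x; rounded toe at +x 55, heel at -x 55 mm), 40 mm wide at the toe, 34 mm mid, 22 to 28 mm high. On it an upright flat-sided ankle block, x -30 to +14 mm, 32 mm wide along y, top 56 mm above the sole: grip it across these 32 mm. About 120 g. Origin: centre of the sole; z up.
- spool_box: Square pale-wood box, open at the top, fixed to the bench: 114 x 114 mm outside, 104 x 104 mm inside (walls 5 mm), walls 22 mm high in all, floor 5 mm thick. It has room for two spools side by side. Origin: centre of its underside; x and y along its sides, z up.
- bell_dish: Round pale-wood dish, open at the top, fixed to the bench: 128 mm across outside, 120 mm inside (upright wall 4 mm), 20 mm high in all, floor 5 mm thick. It has room for two bells side by side. Origin: centre of its underside, z up.
- last_tray: Long narrow pale-wood tray, open at the top, fixed to the bench: 142 mm (its x) x 72 mm (its y) outside, 132 x 62 mm inside (walls 5 mm), 20 mm high in all, floor 5 mm thick. Origin: centre of its underside; z up.
- toy_tiger: Bystander: loose painted wooden toy tiger, yellow with red stripes, about 120 mm long, 50 mm wide and 95 mm tall, standing beyond the trays. Origin: under the middle of its trunk, at foot level.
- glue_bottle: Bystander: loose white plastic glue bottle with a green cap, 48 mm across and 110 mm tall, standing upright beyond the trays. Origin: centre of its underside.

How it is judged:
At the end, for the whole second after the job is handed in: Each piece upright (0.15 rad), at rest, underside 2-10 mm above its tray's underside. Spools within 37 mm of the box centre along each side, bells within 41 mm of the dish centre, last within 18 mm of the tray centre along each side. Tiger and bottle within 30 mm of their start (x of spool_a in the frame of spool_box between -0.037 and 0.037 m and y of spool_a in the frame of spool_box between -0.037 and 0.037 m and z of spool_a in the frame of spool_box between 0.002 and 0.01 m and angle between each of spool_a, spool_b, bell_a, bell_b, shoe_last's own z axis and vertical below 0.15 rad and linear speed of each of spool_a, spool_b, bell_a, bell_b, shoe_last below 0.02 m/s and x of spool_b in the frame of spool_box between -0.037 and 0.037 m and y of spool_b in the frame of spool_box between -0.037 and 0.037 m and z of spool_b in the frame of spool_box between 0.002 and 0.01 m and horizontal distance between each of bell_a, bell_b and bell_dish below 0.041 m and z of bell_a in the frame of bell_dish between 0.002 and 0.01 m and z of bell_b in the frame of bell_dish between 0.002 and 0.01 m and x of shoe_last in the frame of last_tray between -0.018 and 0.018 m and y of shoe_last in the frame of last_tray between -0.018 and 0.018 m and z of shoe_last in the frame of last_tray between 0.002 and 0.01 m and distance of each of toy_tiger, glue_bottle from where it was at the start of the episode below 0.03 m); the robot touches nothing.
It fails at once if the toy tiger is knocked away or tipped over (distance of toy_tiger from where it was at the start of the episode above 0.03 m or angle between toy_tiger's own z axis and vertical above 0.4 rad).
It fails at once if the glue bottle is knocked away or tipped over (distance of glue_bottle from where it was at the start of the episode above 0.03 m or angle between glue_bottle's own z axis and vertical above 0.4 rad).
It also fails if it takes over 120 s, if anything falls off the work surface, if the arm or the gripper's body presses on something with over 40 N, if the wrist force passes 120 N, or if a joint passes its speed limit or range.

## Working session

There is one attempt and no reset: what is moved stays moved. The work goes in short steps, Python scripts to look and compute and a tool call to move; the robot and the scene stay as the last step left them, time stands still between calls to the robot, and variables do not carry over. Pictures are saved under pics/ and viewed, at most 14 in all, crops included, and the job is handed in when it is done.

Besides the shell and the picture viewer there is one more tool, called after "Call:" in YAML: its name, and indented under it one key for each argument. apply_moves: Moves the arm, as the interface text tells. Its arguments: {"type":"object","properties":{"increments":{"type":"array","items":{"type":"number"}},"squeeze":{"type":"number"}},"required":["increments"]}

```bash
ls; mkdir -p pics; python3 - <<'E'
from station import telemetry, cams
import cv2, numpy as np
s=telemetry.observe(); print(s['t'],s['ee_pos'],np.round(s['ee_rot'],3).tolist(),s['opening'])
for n in ('top','side'):
    cv2.imwrite(f'pics/{n}0.png',cams.camera(n)); c=cams.get_calibration(n); print(n,{k:np.round(v,4).tolist() for k,v in c.items()})
E
```

```text
pics
0.0 [0.2053855  0.61623302 0.23063599] [[-0.949, 0.316, -0.0], [0.316, 0.949, -0.001], [0.0, -0.001, -1.0]] 0.08551302024642772
top {'camera_matrix': [[502.8436, 0.0, 321.4401], [0.0, 502.8436, 241.3616], [0.0, 0.0, 1.0]], 'k1': -0.0459, 'R': [[0.0164, -0.9996, -0.0214], [-0.9921, -0.0136, -0.125], [0.1246, 0.0233, -0.9919]], 't': [-0.0077, 0.5603, 0.7819]}
side {'camera_matrix': [[566.4234, 0.0, 321.0516], [0.0, 566.4234, 245.7251], [0.0, 0.0, 1.0]], 'k1': -0.1285, 'R': [[0.7591, -0.6509, -0.0073], [-0.5132, -0.5916, -0.6218], [0.4004, 0.4757, -0.7832]], 't': [-0.4251, 0.3217, 0.781]}
```

View pics/top0.png

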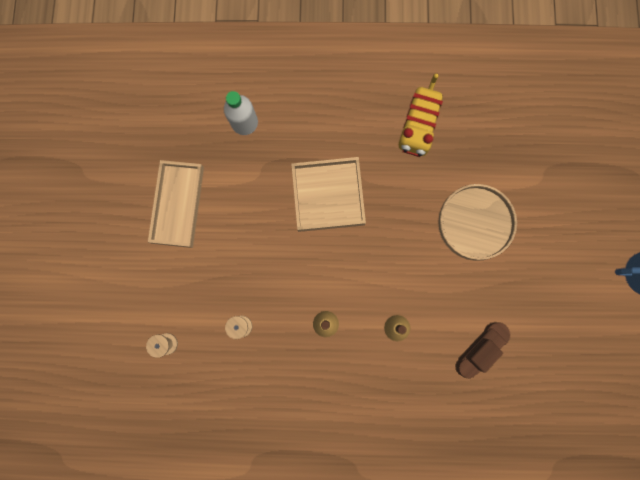

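View pics/side0.png

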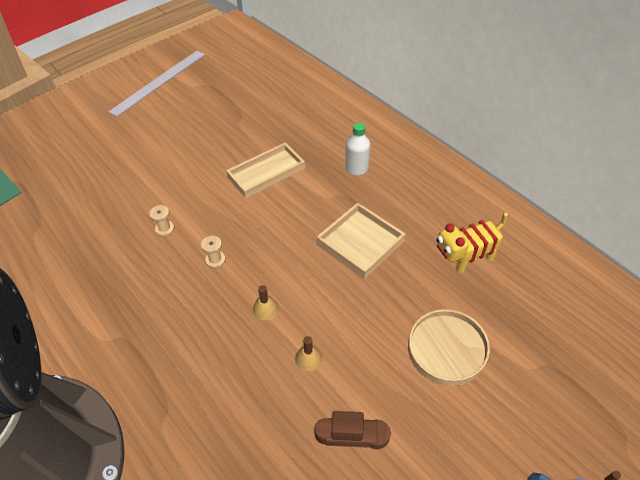

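Top view: spools (157,346), (236,328); bells (326,324), (398,328); last (485,350), tray (175,204), box (328,194), dish (478,222), tiger (421,120), bottle (240,113). Side view: spools (160,213), (211,243); bells (264,295), (308,345); last (350,428).

```bash
cat > h.py <<'E'
import numpy as np, cv2
from station import telemetry, cams
def ray(c,px):
    K=c['camera_matrix']; d=(np.array(px,float)-[K[0][2],K[1][2]])/K[0][0]
    u=d.copy()
    for _ in range(20): u=d/(1+c['k1']*(u@u))
    R=np.array(c['R']); return -R.T@np.array(c['t']), R.T@np.array([u[0],u[1],1])
def plane(c,px,z):
    o,d=ray(c,px); return o+d*(z-o[2])/d[2]
def tri(views):
    A=0;b=0;L=[]
    for c,px in views:
        o,d=ray(c,px); d=d/np.linalg.norm(d); P=np.eye(3)-np.outer(d,d); A=A+P; b=b+P@o; L.append((P,o))
    X=np.linalg.solve(A,b); return X, max(np.linalg.norm(P@(X-o)) for P,o in L)
E
python3 - <<'E'
from h import *
out=[]
for n in ('top','side'):
    im=cv2.imread(f'pics/{n}0.png'); hsv=cv2.cvtColor(im,cv2.COLOR_BGR2HSV)
    for p in ([(157,346),(185,346),(340,200),(478,222),(404,325),(318,318),(485,350),(398,340)] if n=='top' else [(159,208),(360,240),(450,345),(263,290),(265,308),(348,420),(330,440)]):
        print(n,p,im[p[1],p[0]],hsv[p[1],p[0]])
    m=((im[:,:,0]>88)&(hsv[:,:,0]>10)&(hsv[:,:,0]<25)&(hsv[:,:,1]<150)&(hsv[:,:,2]>120)).astype('uint8')*255
    cs,_=cv2.findContours(m,cv2.RETR_EXTERNAL,2)
    for c in cs:
        if cv2.contourArea(c)>60: print(n,cv2.contourArea(c),cv2.boundingRect(c),np.round(cv2.minAreaRect(c)[0],1))
t=cv2.imread('pics/top0.png'); s=cv2.imread('pics/side0.png')
def cr(im,x,y,w,h,W,H): return cv2.resize(im[y:y+h,x:x+w],(W,H),interpolation=cv2.INTER_CUBIC)
# top: 4x
a=np.hstack([cr(t,140,310,120,50,480,200),cr(t,450,310,80,50,320,200)])
b=np.hstack([cr(t,305,300,120,50,480,200),cr(s,310,400,80,50,320,200)])
c=np.hstack([cr(s,145,200,100,75,266,200),cr(s,240,275,100,75,266,200),cr(s,310,200,100,75,268,200)])
cv2.imwrite('pics/crop1.png',np.vstack([a,b,c]))
E
```

```text
top (157, 346) [89 84 83] [115  17  89]
top (185, 346) [ 72 108 153] [ 13 135 153]
top (340, 200) [123 169 207] [ 16 103 207]
top (478, 222) [119 163 199] [ 17 103 199]
top (404, 325) [ 66 114 147] [ 18 141 147]
top (318, 318) [42 71 89] [ 19 135  89]
top (485, 350) [45 60 90] [ 10 127  90]
top (398, 340) [ 59  97 127] [ 17 137 127]
top 542.5 (146, 333, 32, 25) [161.3 344.4]
top 466.0 (225, 315, 27, 24) [238.  326.5]
top 4448.5 (441, 184, 76, 76) [478.5 221.5]
top 3415.5 (148, 160, 54, 87) [174.1 202.8]
top 4462.0 (291, 157, 75, 73) [328.  192.7]
top 476.5 (227, 95, 31, 37) [245.7 111.7]
side (159, 208) [139 189 228] [ 17 100 228]
side (360, 240) [156 213 242] [ 20  91 242]
side (450, 345) [148 199 234] [ 18  94 234]
side (263, 290) [ 52  74 116] [ 10 141 116]
side (265, 308) [103 178 221] [ 19 136 221]
side (348, 420) [ 55  71 103] [ 10 119 103]
side (330, 440) [ 54  78 118] [ 11 138 118]
side 71.0 (362, 448, 21, 17) [372.6 453.9]
side 356.5 (447, 435, 50, 45) [468.9 460. ]
side 490.5 (161, 426, 47, 54) [180.2 455.2]
side 793.0 (388, 425, 53, 55) [409.4 456.9]
side 62.0 (451, 419, 4
[... 510 characters left out ...]
122.5 (10, 261, 23, 37) [ 20.7 278. ]
side 571.5 (473, 257, 87, 67) [517.3 289. ]
side 148.0 (500, 237, 51, 38) [523.9 258.2]
side 1710.5 (34, 235, 87, 132) [ 76.  300.1]
side 174.5 (432, 183, 50, 41) [455.  202.3]
side 1136.0 (100, 169, 140, 189) [168.4 263.8]
side 1057.0 (44, 167, 112, 135) [100.7 233. ]
side 187.5 (363, 120, 36, 33) [379.7 135.7]
side 195.5 (7, 110, 37, 47) [ 26.3 132.4]
side 36498.5 (120, 92, 448, 381) [346.7 276. ]
side 121.0 (46, 92, 36, 41) [ 65.8 110.2]
side 217.0 (156, 83, 33, 28) [171.3  96.3]
side 2564.0 (223, 70, 221, 166) [340.2 140. ]
side 218.5 (172, 70, 45, 38) [197.3  88.1]
side 71.0 (140, 65, 17, 16) [148.1  71.4]
side 73302.0 (0, 0, 640, 326) [319.5 162.5]
```

View pics/crop1.png

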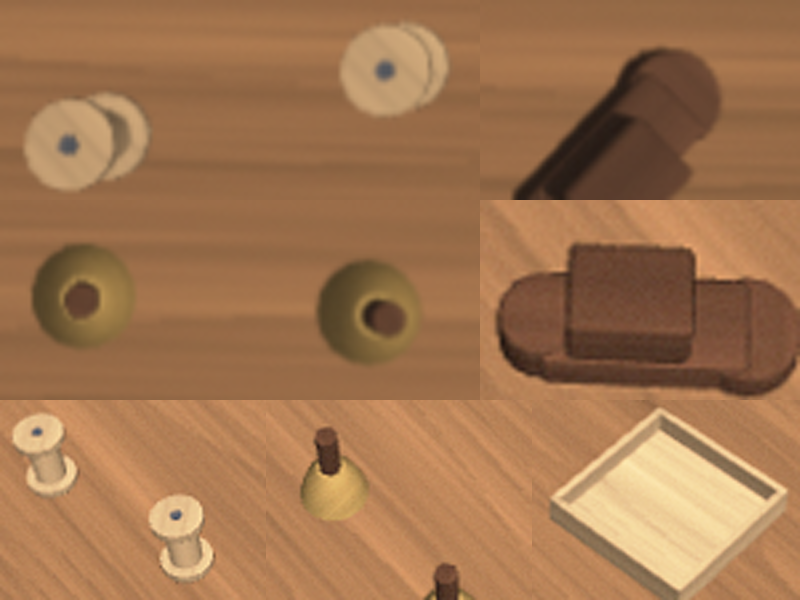

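Crop: spool holes, top (157.0,346.2), (236.2,327.5); side (158.9,212), (211.2,243.2). Bell handle tops, top (325.2,324.7), (401.5,329.7); side (263,287.4), (308,339.1). The last's block top in side is centred near (348,422); the toe is on the right there. I need tray rims and the last in the top view enlarged.

```bash
python3 - <<'E'
from h import *
t=cv2.imread('pics/top0.png'); s=cv2.imread('pics/side0.png')
def cr(im,x,y,w,h): return cv2.resize(im[y:y+h,x:x+w],(400,300),interpolation=cv2.INTER_CUBIC)
last=np.clip(cr(t,445,310,80,60).astype(float)*2,0,255).astype('uint8')
cv2.imwrite('pics/crop2.png',np.vstack([np.hstack([last,cr(s,215,135,100,75)]),np.hstack([cr(s,310,200,100,75),cr(s,400,305,100,75)])]))
cv2.imwrite('pics/crop3.png',np.vstack([np.hstack([cr(t,125,155,128,96),cr(t,280,150,100,75)]),np.hstack([cr(t,430,177,100,75)]*2)]))
E
```

```text
(no output)
```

View pics/crop2.png

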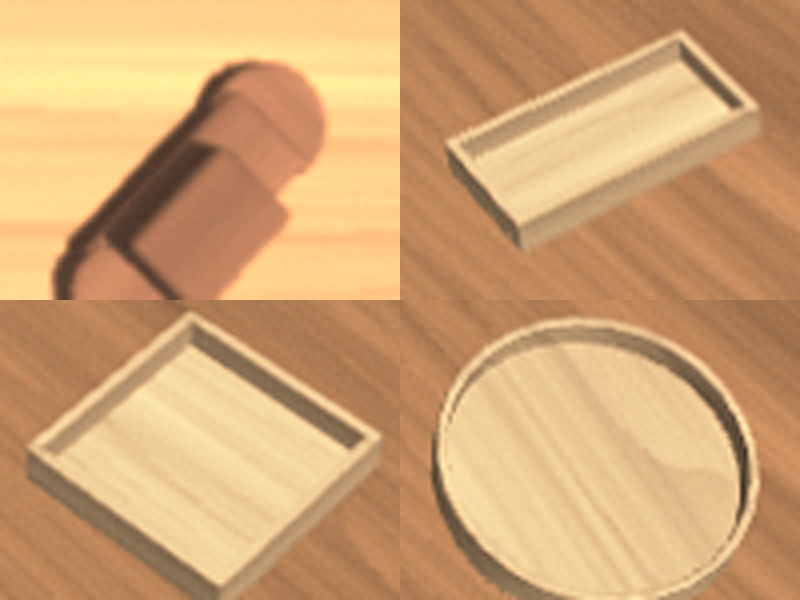

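View pics/crop3.png

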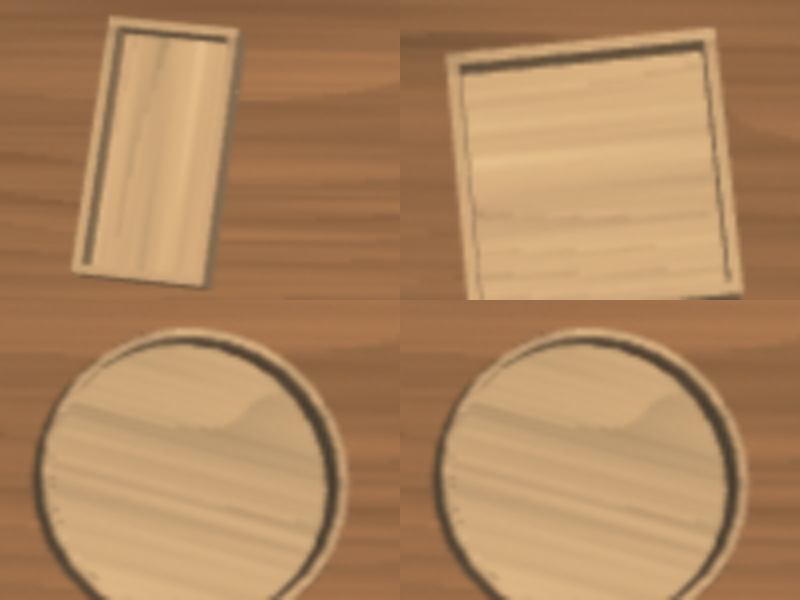

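Crops: tray, box and dish rim corners are clear in both views (e.g. box in side (358,203), (405,234.5), (365,271.5), (317,239.5)); the last's toe end points up-right in the top view, around (500,330).

```bash
python3 - <<'E'
from h import *
T=cams.get_calibration('top');S=cams.get_calibration('side')
def p(n,a,b):
    X,e=tri([(T,a),(S,b)]); print(n,X.round(4),'res',round(e,4)); return X
p('spool1',(157,346.2),(158.9,212));p('spool2',(236.2,327.5),(211.2,243.2))
p('bell1',(325.2,324.7),(263,287.4));p('bell2',(401.5,329.7),(308,339.1))
t=np.array([p('tray',a,b) for a,b in [((160.2,160.4),(285.5,142.75)),((201.8,164.6),(304.75,161.75)),((190.6,246.8),(245.25,191)),((148.4,241.7),(226.75,172.5))]])
print(t.mean(0), np.linalg.norm(t-np.roll(t,1,0),axis=1), np.degrees(np.arctan2(*(t[0]-t[3])[1::-1])))
b=np.array([p('box',a,b) for a,b in [((291.5,163.5),(358,203.25)),((358.5,157.25),(405,234.5)),((365.5,222.75),(365,271.5)),((296.5,229.5),(317,239.5))]])
print(b.mean(0), np.linalg.norm(b-np.roll(b,1,0),axis=1), np.degrees(np.arctan2(*(b[0]-b[3])[1::-1])))
print('dish',plane(T,(478,221.8),.02), plane(T,(439.5,221.8),.02),plane(T,(516.75,221.8),.02))
p('lastR',(503,352.6),(363,433.3)); p('last far toe?',(487.4,339.4),(363,412.5))
print('last',plane(S,(348,422.3),.056))
w=cams.camera('wrist');cv2.imwrite('pics/w0.png',w)
E
```

```text
spool1 [0.3896 0.2556 0.0514] res 0.0012
spool2 [0.4215 0.1309 0.0518] res 0.0014
bell1 [ 0.4293 -0.0088  0.0647] res 0.0018
bell2 [ 0.4239 -0.1262  0.0633] res 0.0022
tray [0.6991 0.2782 0.0211] res 0.0015
tray [0.6915 0.2055 0.0229] res 0.0013
tray [0.5512 0.2164 0.0255] res 0.002
tray [0.5595 0.2927 0.014 ] res 0.0013
[0.62531    0.24820126 0.02086125] [0.14054233 0.07313441 0.14073713 0.07764164] -5.923852396384661
box [0.6954 0.0529 0.0215] res 0.0016
box [ 0.7066 -0.0598  0.0231] res 0.0013
box [ 0.5951 -0.0722  0.0236] res 0.0016
box [0.5843 0.0424 0.0125] res 0.0019
[ 0.64534599 -0.00919509  0.02014267] [0.11192298 0.11327267 0.11213503 0.11564723] 5.431191958093477
dish [ 0.59852799 -0.25825983  0.02      ] [ 0.59764208 -0.19430008  0.02      ] [ 0.59944159 -0.32285974  0.02      ]
lastR [ 0.3901 -0.284   0.0543] res 0.0017
last far toe? [ 0.4104 -0.2611  0.0525] res 0.0025
last [ 0.38623227 -0.26021498  0.056     ]
```

View pics/w0.png

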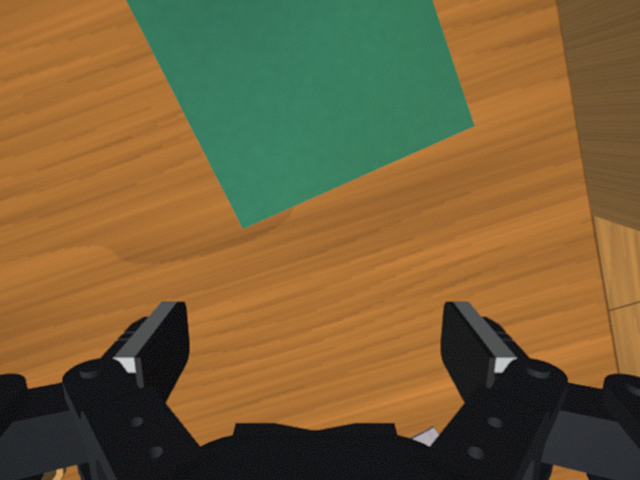

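Wrist view shows only the green mat and open fingers; nothing to grasp there. Triangulated heights (spools 51, bells 64, rims 20, last block 54 mm) match the text, so go to spool 1 at (0.390, 0.256).

Call:
apply_moves:
  increments: [8.54,-3,-3,1,0,0,-4,8.54,-6,-6,2,0,0,-8,8.54,-9,-9,3,0,0,-12,8.54,-12,-12,4,0,0,-16,8.54,-15,-15,5,0,0,-18.4]

```text
t: 0.65
ee_pos: [0.3007, 0.4253, 0.1809]
ee_rot: [[-1.0, -0.003, 0.0], [-0.003, 1.0, -0.0], [-0.0, -0.0, -1.0]]
contact_force: [1.1, 0.1, 0.0]
opening: 0.0855
grasp_force: 0.0
```

Call:
apply_moves:
  increments: [8.54,-1.8,-3.4,1.6,0,0,0,8.54,-3.6,-6.8,3.2,0,0,0,8.54,-5.4,-10.2,4.8,0,0,0,8.54,-7.2,-13.6,6.4,0,0,0,8.54,-8.9,-17,8,0,0,0]

```text
t: 1.15
ee_pos: [0.3899, 0.2555, 0.1008]
ee_rot: [[-1.0, 0.0, 0.0], [0.0, 1.0, 0.0], [-0.0, 0.0, -1.0]]
contact_force: [1.1, 0.6, -0.2]
opening: 0.0856
grasp_force: 0.0
```

Call:
apply_moves:
  increments: [8.54,0,0,0,0,0,0]

```text
t: 1.25
ee_pos: [0.3896, 0.2531, 0.0997]
ee_rot: [[-1.0, 0.004, -0.003], [0.004, 1.0, -0.002], [0.003, -0.002, -1.0]]
contact_force: [0.1, 0.7, 0.3]
opening: 0.0852
grasp_force: 0.0
```

Call:
apply_moves:
  increments: [8.54,0,0.1,3,0,0,0,8.54,0,0.1,5.5,0,0,0,8.54,0,0.1,7.5,0,0,0,3,0,0.1,7.5,0,0,0,3,0,0.1,7.5,0,0,0]
  squeeze: 40

```text
t: 1.75
ee_pos: [0.3891, 0.258, 0.0265]
ee_rot: [[-1.0, 0.0, -0.001], [0.0, 1.0, -0.0], [0.001, -0.0, -1.0]]
contact_force: [0.1, 0.4, 0.6]
opening: 0.0588
grasp_force: 0.0
```

Call:
apply_moves:
  increments: [3,0,0,0,0,0,0,3,0,0,0,0,0,0,3,0,0,0,0,0,0,3,0,0,0,0,0,0]

```text
t: 2.15
ee_pos: [0.39, 0.2583, 0.0274]
ee_rot: [[-1.0, 0.001, 0.002], [0.001, 1.0, 0.001], [-0.002, 0.001, -1.0]]
contact_force: [-1.4, -0.2, 6.6]
opening: 0.0341
grasp_force: 39.1
```

Call:
apply_moves:
  increments: [3,0,0,-2,0,0,0,3,0,0,-5,0,0,0,3,-1,-1,-8,0,0,0,3,-4,-4,-8,0,0,0,3,-6.9,-6.5,-8,0,0,0]

```text
t: 2.65
ee_pos: [0.4597, 0.1925, 0.1085]
ee_rot: [[-1.0, -0.001, 0.003], [-0.001, 1.0, 0.001], [-0.003, 0.001, -1.0]]
contact_force: [0.3, 0.7, -1.0]
opening: 0.0344
grasp_force: 39.8
```

Call:
apply_moves:
  increments: [3,-3,-3,0,0,0,0,3,-6,-6,0,0,0,0,3,-9,-9,0,0,0,0,3,-12,-12,0,0,0,0,3,-15,-15,0,0,0,0]

```text
t: 3.15
ee_pos: [0.6094, 0.0413, 0.1074]
ee_rot: [[-1.0, 0.001, 0.001], [0.001, 1.0, 0.0], [-0.001, 0.0, -1.0]]
contact_force: [0.7, 1.6, -0.8]
opening: 0.0341
grasp_force: 39.8
```

Call:
apply_moves:
  increments: [3,-2.5,-2.5,0,0,0,0,3,-4.5,-4,0,0,0,0,3,-6,-5,0,0,0,0,3,-6,-5,0,0,0,0]

```text
t: 3.55
ee_pos: [0.6702, -0.0089, 0.1072]
ee_rot: [[-1.0, 0.002, 0.003], [0.002, 1.0, -0.0], [-0.003, -0.0, -1.0]]
contact_force: [-0.8, 0.0, -0.4]
opening: 0.0344
grasp_force: 39.8
```

Call:
apply_moves:
  increments: [3,0,0,3,0,0,0,3,0,0,5.5,0,0,0,3,0,0,6.8,0,0,0,3,0,0,7.4,0,0,0,3,0,0,7.4,0,0,0]

```text
t: 4.05
ee_pos: [0.6682, -0.0071, 0.0327]
ee_rot: [[-1.0, 0.0, 0.0], [0.0, 1.0, -0.0], [-0.0, -0.0, -1.0]]
contact_force: [0.6, 0.0, 0.0]
opening: 0.0337
grasp_force: 41.8
```

Call:
apply_moves:
  increments: [3,0,0,0.1,0,0,0,6,0,0,0.1,0,0,0,6,0,0,0.1,0,0,0,6,0,0,0.1,0,0,0]

```text
t: 4.45
ee_pos: [0.6683, -0.0073, 0.0317]
ee_rot: [[-1.0, 0.001, 0.0], [0.001, 1.0, -0.0], [-0.0, -0.0, -1.0]]
contact_force: [0.5, -0.5, 0.3]
opening: 0.0598
grasp_force: 0.0
```

Call:
apply_moves:
  increments: [6.5,0,0,-2,0,0,0,8.5,0,0,-4.5,0,0,0,8.5,0,0,-7.5,0,0,0,8.5,3,1.5,-7.5,0,0,0,8.5,7,4,-7.5,0,0,0]

```text
t: 4.95
ee_pos: [0.5995, 0.0321, 0.1075]
ee_rot: [[-1.0, 0.002, 0.004], [0.002, 1.0, -0.0], [-0.004, -0.0, -1.0]]
contact_force: [-0.1, 1.8, 0.3]
opening: 0.0851
grasp_force: 0.0
```

Call:
apply_moves:
  increments: [8.54,4,2.2,0,0,0,0,8.54,8,4.4,0,0,0,0,8.54,12,6.6,0,0,0,0,8.54,16,8.8,0,0,0,0,8.54,17.8,9.9,0,0,0,0]

```text
t: 5.45
ee_pos: [0.4164, 0.1325, 0.1064]
ee_rot: [[-1.0, -0.0, -0.002], [-0.0, 1.0, -0.0], [0.002, -0.0, -1.0]]
contact_force: [0.6, 0.9, -0.1]
opening: 0.0852
grasp_force: 0.0
```

Call:
apply_moves:
  increments: [8.54,0,0,1,0,0,0,8.54,0,0,4,0,0,0,8.54,0,0,6.5,0,0,0,8.54,0,0,8.2,0,0,0,8.54,0,0,8.2,0,0,0]

```text
t: 5.95
ee_pos: [0.4197, 0.1314, 0.0225]
ee_rot: [[-1.0, 0.001, -0.003], [0.001, 1.0, -0.001], [0.003, -0.001, -1.0]]
contact_force: [-0.4, -0.7, 0.4]
opening: 0.0858
grasp_force: 0.0
```

Call:
apply_moves:
  increments: [3,0,0,0,0,0,0,3,0,0,0,0,0,0,3,0,0,0,0,0,0,3,0,0,0,0,0,0,3,0,0,0,0,0,0]

```text
t: 6.45
ee_pos: [0.4209, 0.1319, 0.0251]
ee_rot: [[-1.0, 0.001, 0.002], [0.001, 1.0, 0.0], [-0.002, 0.0, -1.0]]
contact_force: [-0.7, -1.4, 11.0]
opening: 0.0343
grasp_force: 38.7
```

Call:
apply_moves:
  increments: [3,0,0,-2,0,0,0,3,0,0,-5,0,0,0,3,-1,-0.7,-8.2,0,0,0,3,-4,-3,-8.2,0,0,0,3,-8,-6,-8.2,0,0,0]

```text
t: 6.95
ee_pos: [0.5007, 0.0719, 0.1082]
ee_rot: [[-1.0, -0.002, 0.002], [-0.002, 1.0, 0.0], [-0.002, 0.0, -1.0]]
contact_force: [0.4, 0.8, -0.7]
opening: 0.0342
grasp_force: 39.8
```

Call:
apply_moves:
  increments: [3,-3.5,-2.5,0,0,0,0,3,-7,-5,0,0,0,0,3,-10,-7,0,0,0,0,3,-12,-8.3,0,0,0,0,3,-12,-8.3,0,0,0,0]

```text
t: 7.45
ee_pos: [0.6229, -0.0132, 0.1068]
ee_rot: [[-1.0, 0.002, 0.003], [0.002, 1.0, -0.0], [-0.003, -0.0, -1.0]]
contact_force: [-0.1, 0.5, 0.0]
opening: 0.0338
grasp_force: 39.8
```

Call:
apply_moves:
  increments: [3,0.1,0,3,0,0,0,3,0.1,0,5.5,0,0,0,3,0.1,0,7,0,0,0,3,0.1,0,7.6,0,0,0,3,0.1,0,7.6,0,0,0]

```text
t: 7.95
ee_pos: [0.6189, -0.0111, 0.0304]
ee_rot: [[-1.0, 0.0, -0.0], [0.0, 1.0, -0.0], [0.0, -0.0, -1.0]]
contact_force: [0.3, -0.2, 0.9]
opening: 0.0339
grasp_force: 40.4
```

Call:
apply_moves:
  increments: [3,0,0,0.1,0,0,0,6,0,0,0.1,0,0,0,6,0,0,0.1,0,0,0,6,0,0,0.1,0,0,0]

```text
t: 8.35
ee_pos: [0.6193, -0.0113, 0.0296]
ee_rot: [[-1.0, 0.001, 0.0], [0.001, 1.0, -0.0], [-0.0, -0.0, -1.0]]
contact_force: [-0.6, -0.5, -0.5]
opening: 0.0598
grasp_force: 0.0
```

Call:
apply_moves:
  increments: [6.5,0,0,-2,0,0,0,8.5,0,0,-4.5,0,0,0,8.5,0,0,-8,0,0,0,8.5,4,0,-8,0,0,0,8.5,8,0,-8,0,0,0]

```text
t: 8.85
ee_pos: [0.5394, -0.0113, 0.1104]
ee_rot: [[-1.0, 0.001, 0.003], [0.001, 1.0, -0.0], [-0.003, -0.0, -1.0]]
contact_force: [-1.8, 0.1, -0.4]
opening: 0.0853
grasp_force: 0.0
```

Call:
apply_moves:
  increments: [8.54,4,0.2,0,0,0,0,8.54,8,0.2,0,0,0,0,8.54,11,0.2,0,0,0,0,8.54,11,0.2,0,0,0,0]

```text
t: 9.25
ee_pos: [0.4245, -0.0089, 0.1093]
ee_rot: [[-1.0, 0.001, -0.004], [0.001, 1.0, 0.0], [0.004, 0.0, -1.0]]
contact_force: [0.1, 0.2, 0.3]
opening: 0.0859
grasp_force: 0.0
```

Call:
apply_moves:
  increments: [8.54,0,0,2,0,0,0,8.54,0,0,4.5,0,0,0,8.54,0,0,6.5,0,0,0,8.54,0,0,7.6,0,0,0,8.54,0,0,7.6,0,0,0]

```text
t: 9.75
ee_pos: [0.4289, -0.0092, 0.0323]
ee_rot: [[-1.0, 0.001, -0.002], [0.001, 1.0, 0.0], [0.002, 0.0, -1.0]]
contact_force: [-0.4, -0.0, 0.3]
opening: 0.0851
grasp_force: 0.0
```

Call:
apply_moves:
  increments: [0.8,0,0,0,0,0,0,0.8,0,0,0,0,0,0,0.8,0,0,0,0,0,0,0.8,0,0,0,0,0,0,0.8,0,0,0,0,0,0]

```text
t: 10.25
ee_pos: [0.4294, -0.0092, 0.0337]
ee_rot: [[-1.0, 0.001, 0.001], [0.001, 1.0, -0.0], [-0.001, -0.0, -1.0]]
contact_force: [-1.2, 1.4, 10.4]
opening: 0.0126
grasp_force: 41.6
```

Call:
apply_moves:
  increments: [0.8,0,0,0,0,0,0,0.8,0,0,0,0,0,0]

```text
t: 10.45
ee_pos: [0.4294, -0.0092, 0.0336]
ee_rot: [[-1.0, 0.001, 0.001], [0.001, 1.0, -0.0], [-0.001, -0.0, -1.0]]
contact_force: [-1.1, 0.3, 7.2]
opening: 0.0127
grasp_force: 39.1
```

Call:
apply_moves:
  increments: [0.8,0,0,-2,0,0,0,0.8,0,0,-5,0,0,0,0.8,-0.5,-1,-8,0,0,0,0.8,-3,-4,-8,0,0,0,0.8,-5.5,-7,-8,0,0,0]

```text
t: 10.95
ee_pos: [0.4851, -0.0799, 0.1147]
ee_rot: [[-1.0, -0.001, 0.002], [-0.001, 1.0, -0.0], [-0.002, -0.0, -1.0]]
contact_force: [0.4, 0.3, -0.7]
opening: 0.0127
grasp_force: 39.4
```

Call:
apply_moves:
  increments: [0.8,-2.5,-3.2,0,0,0,0,0.8,-5,-6.4,0,0,0,0,0.8,-7.5,-9.6,0,0,0,0,0.8,-10,-12.8,0,0,0,0,0.8,-12,-15.5,0,0,0,0]

```text
t: 11.45
ee_pos: [0.605, -0.2361, 0.1132]
ee_rot: [[-1.0, 0.001, 0.0], [0.001, 1.0, -0.0], [-0.0, -0.0, -1.0]]
contact_force: [0.4, 0.2, -1.1]
opening: 0.0127
grasp_force: 39.4
```

Call:
apply_moves:
  increments: [0.8,-1.5,-1.8,0,0,0,0,0.8,-2.1,-2.4,0,0,0,0,0.8,-2.1,-2.4,0,0,0,0,0.8,-2.1,-2.4,0,0,0,0]

```text
t: 11.85
ee_pos: [0.624, -0.2573, 0.113]
ee_rot: [[-1.0, 0.0, -0.001], [0.0, 1.0, 0.001], [0.001, 0.001, -1.0]]
contact_force: [-0.6, 0.7, -1.4]
opening: 0.0127
grasp_force: 39.4
```

Lower to 0.0386 + 0.5 mm.

Call:
apply_moves:
  increments: [0.8,0,0,3,0,0,0,0.8,0,0,5.5,0,0,0,0.8,0,0,7,0,0,0,0.8,0,0,7.4,0,0,0,0.8,0,0,7.4,0,0,0]

```text
t: 12.35
ee_pos: [0.6245, -0.2575, 0.0396]
ee_rot: [[-1.0, 0.0, -0.001], [0.0, 1.0, 0.001], [0.001, 0.001, -1.0]]
contact_force: [0.0, 0.4, 0.3]
opening: 0.0129
grasp_force: 39.4
```

Call:
apply_moves:
  increments: [0.8,0,0,0.1,0,0,0,4,0,0,0.1,0,0,0,4,0,0,0.1,0,0,0,4,0,0,0.1,0,0,0]

```text
t: 12.75
ee_pos: [0.6251, -0.2584, 0.0386]
ee_rot: [[-1.0, 0.001, 0.0], [0.001, 1.0, -0.0], [-0.0, -0.0, -1.0]]
contact_force: [-0.0, 0.7, 0.5]
opening: 0.0396
grasp_force: 0.0
```

Call:
apply_moves:
  increments: [5,0,0,-2,0,0,0,5,0,0,-4.5,0,0,0,6,0,0,-7.5,0,0,0,8.5,3,1.5,-7.5,0,0,0,8.5,7,4,-7.5,0,0,0]

```text
t: 13.25
ee_pos: [0.5563, -0.2193, 0.1144]
ee_rot: [[-1.0, 0.001, 0.004], [0.001, 1.0, -0.002], [-0.004, -0.002, -1.0]]
contact_force: [-0.7, 1.1, -1.0]
opening: 0.0844
grasp_force: 0.0
```

Call:
apply_moves:
  increments: [8.54,3.5,2.5,0,0,0,0,8.54,7,5,0,0,0,0,8.54,10.5,7.5,0,0,0,0,8.54,13.2,9.3,0,0,0,0,8.54,13.2,9.3,0,0,0,0]

```text
t: 13.75
ee_pos: [0.4188, -0.1229, 0.1133]
ee_rot: [[-1.0, -0.0, -0.003], [-0.0, 1.0, 0.001], [0.003, 0.001, -1.0]]
contact_force: [-0.3, 0.5, 0.7]
opening: 0.0853
grasp_force: 0.0
```

Call:
apply_moves:
  increments: [8.54,0,0,2,0,0,0,8.54,0,0,4.5,0,0,0,8.54,0,0,6.5,0,0,0,8.54,0,0,8,0,0,0,8.54,0,0,8,0,0,0]

```text
t: 14.25
ee_pos: [0.4227, -0.1252, 0.032]
ee_rot: [[-1.0, 0.001, -0.002], [0.001, 1.0, 0.001], [0.002, 0.001, -1.0]]
contact_force: [-0.4, -0.2, 0.2]
opening: 0.0857
grasp_force: 0.0
```

Call:
apply_moves:
  increments: [0.8,0,0,0,0,0,0,0.8,0,0,0,0,0,0,0.8,0,0,0,0,0,0,0.8,0,0,0,0,0,0,0.8,0,0,0,0,0,0]

```text
t: 14.75
ee_pos: [0.4233, -0.1253, 0.0337]
ee_rot: [[-1.0, 0.001, 0.001], [0.001, 1.0, -0.0], [-0.001, -0.0, -1.0]]
contact_force: [0.4, -0.4, -1.6]
opening: 0.0131
grasp_force: 41.5
```

Call:
apply_moves:
  increments: [0.8,0,0,0,0,0,0,0.8,0,0,0,0,0,0]

```text
t: 14.95
ee_pos: [0.423, -0.1252, 0.0334]
ee_rot: [[-1.0, 0.001, 0.0], [0.001, 1.0, -0.0], [-0.0, -0.0, -1.0]]
contact_force: [-0.3, 0.1, 0.1]
opening: 0.0125
grasp_force: 38.9
```

Target (0.5715, −0.2583): dx +14.8, dy −13.3.

Call:
apply_moves:
  increments: [0.8,0,0,-2,0,0,0,0.8,0,0,-5,0,0,0,0.8,-0.5,-0.5,-8,0,0,0,0.8,-3,-3,-8,0,0,0,0.8,-6,-6,-8,0,0,0]

```text
t: 15.45
ee_pos: [0.4835, -0.1854, 0.1146]
ee_rot: [[-1.0, -0.0, 0.001], [-0.0, 1.0, -0.0], [-0.001, -0.0, -1.0]]
contact_force: [-0.3, 0.0, -0.5]
opening: 0.0125
grasp_force: 39.0
```

Call:
apply_moves:
  increments: [0.8,-3,-2.5,0,0,0,0,0.8,-6,-5,0,0,0,0,0.8,-8,-6.5,0,0,0,0,0.8,-8.8,-7.3,0,0,0,0,0.8,-8.8,-7.3,0,0,0,0]

```text
t: 15.95
ee_pos: [0.5712, -0.2588, 0.1129]
ee_rot: [[-1.0, 0.001, -0.0], [0.001, 1.0, 0.0], [0.0, 0.0, -1.0]]
contact_force: [-0.0, 0.3, -0.8]
opening: 0.0126
grasp_force: 39.0
```

Call:
apply_moves:
  increments: [0.8,0,0,3,0,0,0,0.8,0,0,5.5,0,0,0,0.8,0,0,7,0,0,0,0.8,0,0,7.4,0,0,0,0.8,0,0,7.4,0,0,0]

```text
t: 16.45
ee_pos: [0.5702, -0.2577, 0.0393]
ee_rot: [[-1.0, 0.0, -0.001], [0.0, 1.0, 0.001], [0.001, 0.001, -1.0]]
contact_force: [-0.4, 0.1, -0.5]
opening: 0.0127
grasp_force: 39.4
```

Call:
apply_moves:
  increments: [0.8,0,0,0.1,0,0,0,4,0,0,0.1,0,0,0,4,0,0,0.1,0,0,0,4,0,0,0.1,0,0,0]

```text
t: 16.85
ee_pos: [0.5712, -0.2584, 0.0387]
ee_rot: [[-1.0, 0.001, 0.001], [0.001, 1.0, -0.0], [-0.001, -0.0, -1.0]]
contact_force: [0.8, -0.5, -0.1]
opening: 0.0402
grasp_force: 0.0
```

Call:
apply_moves:
  increments: [5,0,0,-2,0,0,0,5,0,0,-4.5,0,0,0,6,0,0,-8,0,0,0,8.5,3,0,-8,0,0,0,8.5,7,0,-8,0,0,0]

```text
t: 17.35
ee_pos: [0.5022, -0.2587, 0.1196]
ee_rot: [[-1.0, -0.0, 0.003], [-0.0, 1.0, -0.002], [-0.003, -0.002, -1.0]]
contact_force: [-0.4, -0.6, -0.1]
opening: 0.0845
grasp_force: 0.0
```

```bash
python3 - <<'E'
from h import *
t=cams.camera('top');w=cams.camera('wrist');s=cams.camera('side')
t0=cv2.imread('pics/top0.png')
l=np.clip(cv2.resize(t0[310:385,450:520],(400,428),interpolation=2).astype(float)*2,0,255).astype('uint8')[:300*428//300]
g=lambda im:cv2.resize(im,(400,300))
L=np.zeros((300,400,3),'uint8'); q=cv2.resize(t0[312:384,445:541],(400,300),interpolation=2); L=np.clip(q.astype(float)*2,0,255).astype('uint8')
cv2.imwrite('pics/c4.png',np.vstack([np.hstack([L,g(w)]),np.hstack([cv2.resize(s[180:390,300:580],(400,300)),g(t)])]))
E
```

```text
(no output)
```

View pics/c4.png

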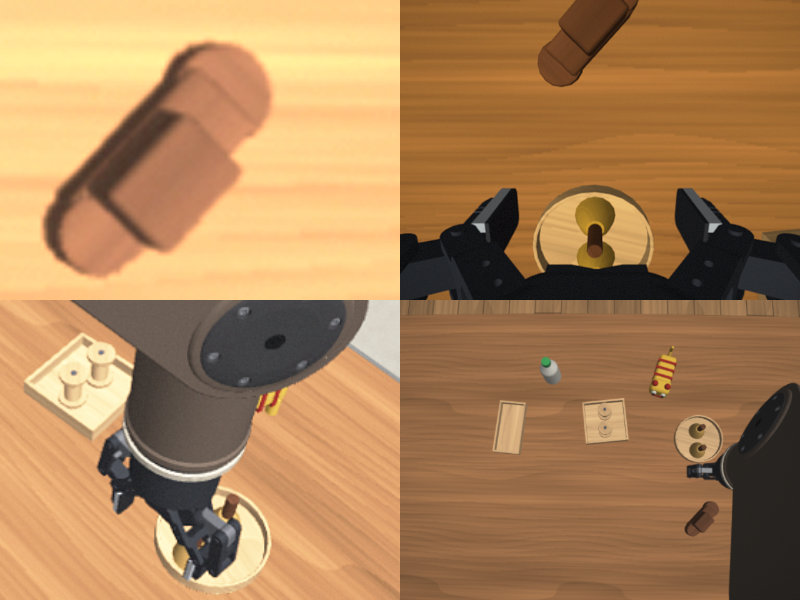

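All four pieces stand in their boxes (spools in the box, bells in the dish, well apart); tiger and bottle unmoved. The last's block corners in top0: (485.3,338.9), (502.6,351.6), (485.3,372), (468.5,357.6).

```bash
python3 - <<'E'
from h import *
T=cams.get_calibration('top')
c=np.array([plane(T,p,.056) for p in [(485.3,338.9),(502.6,351.6),(485.3,372),(468.5,357.6)]])[:,:2]
print(c.round(4),c.mean(0))
for a,b in ((3,0),(2,1),(1,0),(2,3)):
    d=c[b]-c[a]; print(np.linalg.norm(d).round(4),np.degrees(np.arctan2(d[1],d[0])).round(1))
E
```

```text
[[ 0.4094 -0.2554]
 [ 0.3903 -0.2818]
 [ 0.3592 -0.2545]
 [ 0.3806 -0.229 ]] [ 0.38488488 -0.25518313]
0.039 -42.6
0.0414 -41.2
0.0326 54.2
0.0334 50.0
```

Call:
apply_moves:
  increments: [8.54,2.5,0.1,0,0,0,8.2,8.54,5,0.1,0,0,0,16.4,8.54,7.5,0.1,0,0,0,24.6,8.54,10,0.1,0,0,0,32.8,8.54,11.7,0.1,0,0,0,41]

```text
t: 18.0
ee_pos: [0.3832, -0.2572, 0.1184]
ee_rot: [[-0.75, 0.661, 0.0], [0.661, 0.75, -0.0], [-0.0, -0.0, -1.0]]
contact_force: [-0.4, 0.4, -0.4]
opening: 0.0854
grasp_force: 0.0
```

Call:
apply_moves:
  increments: [8.54,0,0,0,0,0,0,8.54,0,0,0,0,0,0]

```text
t: 18.2
ee_pos: [0.3851, -0.2578, 0.1186]
ee_rot: [[-0.756, 0.654, 0.001], [0.654, 0.756, -0.001], [-0.001, 0.0, -1.0]]
contact_force: [1.4, 0.4, 0.2]
opening: 0.0856
grasp_force: 0.0
```

Down to 0.029.

Call:
apply_moves:
  increments: [8.54,0,0,2.5,0,0,0,8.54,0,0,5.5,0,0,0,8.54,0,0,8,0,0,0,8.54,0,0,9,0,0,0,8.54,0,0,9,0,0,0]

```text
t: 18.7
ee_pos: [0.3843, -0.2569, 0.0273]
ee_rot: [[-0.756, 0.655, -0.001], [0.655, 0.756, 0.001], [0.002, -0.0, -1.0]]
contact_force: [0.4, 0.0, 0.8]
opening: 0.085
grasp_force: 0.0
```

Call:
apply_moves:
  increments: [2.5,0,0,0,0,0,0,2.5,0,0,0,0,0,0,2.5,0,0,0,0,0,0,2.5,0,0,0,0,0,0,2.5,0,0,0,0,0,0]
  squeeze: 60

```text
t: 19.2
ee_pos: [0.3845, -0.2575, 0.0292]
ee_rot: [[-0.754, 0.657, 0.001], [0.657, 0.754, -0.001], [-0.002, 0.0, -1.0]]
contact_force: [-0.4, 1.2, 14.3]
opening: 0.0313
grasp_force: 57.4
```

Call:
apply_moves:
  increments: [2.5,0,0,0,0,0,0,2.5,0,0,0,0,0,0]

```text
t: 19.4
ee_pos: [0.3845, -0.2575, 0.0292]
ee_rot: [[-0.754, 0.657, 0.001], [0.657, 0.754, -0.001], [-0.002, 0.0, -1.0]]
contact_force: [-0.3, 1.0, 14.0]
opening: 0.0313
grasp_force: 57.4
```

Call:
apply_moves:
  increments: [2.5,0,0,-1,0,0,0,2.5,0,0,-3,0,0,0,2.5,0,0,-5.5,0,0,0,2.5,0,0,-8,0,0,0,2.5,0,0,-9,0,0,0]

```text
t: 19.9
ee_pos: [0.3847, -0.2578, 0.1207]
ee_rot: [[-0.754, 0.657, 0.002], [0.657, 0.754, -0.002], [-0.003, 0.0, -1.0]]
contact_force: [-0.1, -0.0, -1.6]
opening: 0.0314
grasp_force: 59.4
```

Call:
apply_moves:
  increments: [2.5,1.2,3,0,0,0,-7,2.5,3,7,0,0,0,-14,2.5,5,11,0,0,0,-21,2.5,7,15,0,0,0,-28,2.5,8.6,19,0,0,0,-35]

```text
t: 20.4
ee_pos: [0.4434, -0.0555, 0.1182]
ee_rot: [[-0.995, 0.1, -0.0], [0.1, 0.995, 0.0], [0.0, 0.0, -1.0]]
contact_force: [0.8, -0.5, -0.9]
opening: 0.0312
grasp_force: 59.5
```

Call:
apply_moves:
  increments: [2.5,-1.6,3.6,0,0,0,0,2.5,-3.2,7.2,0,0,0,0,2.5,-4.8,10.8,0,0,0,0,2.5,-6.4,14.4,0,0,0,0,2.5,-8,18,0,0,0,0]

```text
t: 20.9
ee_pos: [0.5427, 0.1148, 0.1181]
ee_rot: [[-0.994, 0.105, -0.0], [0.105, 0.994, -0.0], [0.0, -0.0, -1.0]]
contact_force: [0.7, -0.3, -1.8]
opening: 0.0313
grasp_force: 59.5
```

Call:
apply_moves:
  increments: [2.5,-1.6,3.6,0,0,0,0,2.5,-3.2,7.2,0,0,0,0,2.5,-5,11,0,0,0,0,2.5,-6.2,14,0,0,0,0,2.5,-6.2,14,0,0,0,0]

```text
t: 21.4
ee_pos: [0.6203, 0.2495, 0.1179]
ee_rot: [[-0.995, 0.103, 0.002], [0.103, 0.995, 0.001], [-0.002, 0.001, -1.0]]
contact_force: [-0.7, -0.6, -1.4]
opening: 0.0314
grasp_force: 59.4
```

Call:
apply_moves:
  increments: [2.5,0,0,0,0,0,0,2.5,0,0,0,0,0,0]

```text
t: 21.6
ee_pos: [0.6179, 0.2451, 0.1179]
ee_rot: [[-0.994, 0.105, -0.001], [0.105, 0.994, -0.001], [0.001, -0.001, -1.0]]
contact_force: [-0.4, -0.1, -0.8]
opening: 0.0314
grasp_force: 59.4
```

Call:
apply_moves:
  increments: [2.5,0,0.2,2,0,0,0,2.5,0,0.2,4.5,0,0,0,2.5,0,0.2,5.5,0,0,0,2.5,0,0.2,5.5,0,0,0]

```text
t: 22.0
ee_pos: [0.6177, 0.2467, 0.062]
ee_rot: [[-0.994, 0.106, -0.003], [0.106, 0.994, -0.001], [0.003, -0.001, -1.0]]
contact_force: [-0.5, -0.8, -1.9]
opening: 0.0315
grasp_force: 59.4
```

```bash
python3 - <<'E'
from h import *
t=cams.camera('top');s=cams.camera('side');w=cams.camera('wrist')
print(telemetry.observe()['ee_pos'])
c=lambda a:cv2.resize(a,(400,300),interpolation=2)
cv2.imwrite('pics/c5.png',np.vstack([np.hstack([c(s[110:215,200:340]),c(t[150:255,110:250])]),np.hstack([c(w),c(s)])]))
E
```

```text
[0.61949699 0.24776505 0.06436614]
```

View pics/c5.png

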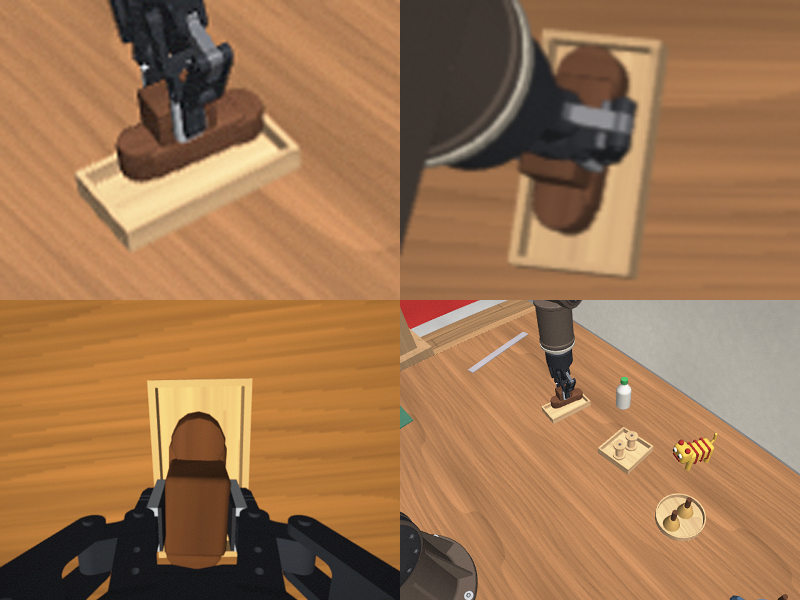

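Last is held level over the tray, aligned with it; toe end at top pixel (178,166), heel end (168,232). It looks shifted toward the toe, so check by ray.

```bash
python3 - <<'E'
from h import *
T=cams.get_calibration('top');S=cams.get_calibration('side')
a=plane(T,(178.3,165.8),.058);b=plane(T,(167.8,232.3),.06);print(a,b,(a+b)/2,np.linalg.norm(a-b))
# side: toe end and heel end of the body's top edge
k=.35
a=plane(S,(200+265*k,110+103*k),.057);b=plane(S,(200+118*k,110+140*k),.057);print(a,b,(a+b)/2,np.linalg.norm(a-b))
E
```

```text
[0.67821238 0.23518213 0.058     ] [0.56844077 0.24558283 0.06      ] [0.62332657 0.24038248 0.059     ] 0.1102813659492969
[0.68109955 0.22668358 0.057     ] [0.58237716 0.26363285 0.057     ] [0.63173836 0.24515822 0.057     ] 0.10541042501232127
```

Centre ≈ (0.625, 0.243), length 110 mm: fits the tray (0.625, 0.248). Nudge +3 mm in y and set down.

Call:
apply_moves:
  increments: [2.5,0,0.3,0.5,0,0,0,2.5,0,0.3,1.5,0,0,0,2.5,0,0.3,2.4,0,0,0,2.5,0,0.3,2.7,0,0,0,2.5,0,0.3,2.7,0,0,0]

```text
t: 22.65
ee_pos: [0.6187, 0.2507, 0.0353]
ee_rot: [[-0.994, 0.105, -0.001], [0.105, 0.994, -0.001], [0.001, -0.001, -1.0]]
contact_force: [0.2, -0.3, -1.4]
opening: 0.0314
grasp_force: 59.4
```

Call:
apply_moves:
  increments: [2.5,0,0,0,0,0,0,2.5,0,0,0,0,0,0]

```text
t: 22.85
ee_pos: [0.6195, 0.2509, 0.0366]
ee_rot: [[-0.994, 0.105, 0.0], [0.105, 0.994, 0.0], [-0.0, 0.0, -1.0]]
contact_force: [0.0, 1.4, -1.0]
opening: 0.0315
grasp_force: 59.4
```

Call:
apply_moves:
  increments: [2.5,0,0,0.2,0,0,0,2.5,0,0,0.2,0,0,0,5.5,0,0,0.2,0,0,0,5.5,0,0,0.2,0,0,0,5.5,0,0,0.2,0,0,0]

```text
t: 23.35
ee_pos: [0.6193, 0.2509, 0.0344]
ee_rot: [[-0.994, 0.105, 0.0], [0.105, 0.994, -0.0], [-0.0, -0.0, -1.0]]
contact_force: [-0.8, -0.1, 0.3]
opening: 0.055
grasp_force: 0.0
```

Call:
apply_moves:
  increments: [6,0,0,-2,0,0,0,6,0,0,-5,0,0,0,6,0,0,-9,0,0,0,8,3,0,-12,0,0,0,8,7,0,-14,0,0,0]

```text
t: 23.85
ee_pos: [0.5509, 0.2585, 0.1765]
ee_rot: [[-0.994, 0.106, 0.003], [0.106, 0.994, 0.001], [-0.003, 0.002, -1.0]]
contact_force: [-0.3, 1.2, -0.1]
opening: 0.08
grasp_force: 0.0
```

Call:
apply_moves:
  increments: [8,3,4,0,0,0,0,8,4,8,0,0,0,0,8,4,12,0,0,0,0,8,4,16,0,0,0,0,8,4,16,0,0,0,0]

```text
t: 24.35
ee_pos: [0.5268, 0.4263, 0.1745]
ee_rot: [[-0.995, 0.102, 0.002], [0.102, 0.995, 0.002], [-0.001, 0.002, -1.0]]
contact_force: [-0.2, -0.5, -0.4]
opening: 0.0802
grasp_force: 0.0
```

```bash
python3 - <<'E'
from h import *
t=cams.camera('top');s=cams.camera('side')
c=lambda a:cv2.resize(a,(400,300),interpolation=2)
cv2.imwrite('pics/c6.png',np.vstack([np.hstack([c(s[110:215,200:340]),c(t[150:255,110:250])]),np.hstack([c(t),c(s[180:390,300:580])])]))
E
```

```text
(no output)
```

View pics/c6.png

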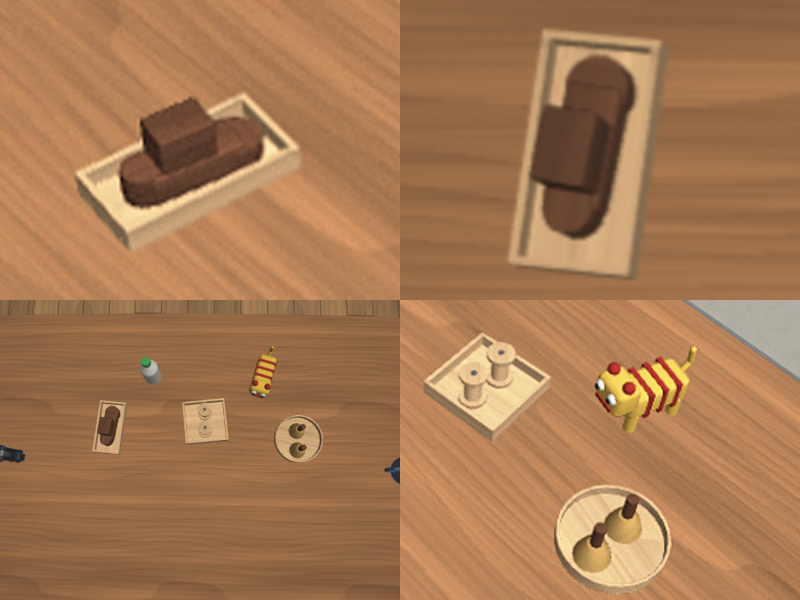

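All five pieces stand flat in their trays: the last is about 4 mm toward the toe end (limit 18), the spools and bells are separate and upright, and the tiger and bottle are where they were. Handing in.

```bash
python3 -c "
from station import ticket; print(ticket.finish_job())"
```

```text
the job is handed in; nothing more can be done
None
```

I handed the job in with both spools upright in the box, both bells mouth down in the dish and the last sole down in its tray, and the tiger and glue bottle not moved; the hand-in returned no verdict.

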